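# Make up the soldering kit and the setting-out kit

## Task

Make up two kits from the stock on the bench. The soldering kit goes into the tray with three pockets: the solder spool in its middle pocket, the flux tin and the roll of black tape in the two end pockets, either way round. The setting-out kit goes into the tray with two pockets: the tape measure in one, the wood block in the other. Everything must sit upright as it stands now, one thing to a pocket, flat on the pocket's floor and not propped on a wall.

Things in the scene. Friction and masses are not known exactly. Their poses are not given: they have to be found in the camera images.
- tray_three: low white tray with three dark-floored pockets in a row along its x axis, a small lip at each end; it does not move. 268 mm (x, without lips) by 118 mm (y). Floor 4 mm, walls and dividers 12 mm above the bench, 4 mm thick. Each pocket: 84 mm (x) by 110 mm (y) inside; centres at x = -88, 0 and +88 mm, y = 0. Origin: centre of the underside; z up.
- tray_two: low white tray with two dark-floored pockets in a row along its x axis, a small lip at each end; it does not move. 152 mm (x, without lips) by 118 mm (y). Floor 4 mm, walls and dividers 12 mm above the bench, 4 mm thick. Each pocket: 70 mm (x) by 110 mm (y) inside; centres at x = -37 and +37 mm, y = 0. Origin: centre of the underside; z up.
- solder_spool: spool of silvery solder wire with dark flanges, standing on one flange with its axis upright, 55 mm in diameter, 46 mm high, about 0.27 kg; a stray end of wire sticks out about 55 mm sideways on its -y side (only for looks, touches nothing). Origin: at bench level on the -y edge of the flange, NOT at the centre (see spool_centre); z up. Grasp it across its 55 mm diameter, best along its x or y axis.
- spool_centre (a point): point on the spool's upright axis at its underside, 28 mm along the spool's y axis from its body origin; axes as the spool's. This point must come into the middle pocket.
- flux_tin: round white tin with a lid that is fixed shut, 56 mm in diameter, 22 mm high, about 60 g. Standing on the bench at the start; origin: centre of the underside, z up. Grasp it across the diameter, on the lid, which is the part from 10 mm up.
- elec_tape: roll of black electrical tape lying flat, 61 mm in outer diameter, 19 mm high, about 50 g (its hole is solid to the fingers). Standing on the bench at the start; origin: centre of the underside within 1 mm, z up. Grasp it across the outer diameter.
- tape_measure: yellow and black tape measure standing on its edge, 32 mm wide (x), 67 mm long over the case (y, from -30 to +37 mm; the metal hook reaches a little further), 61 mm high, about 0.21 kg. Standing on the bench at the start; origin: centre of the underside, z up. Grasp it across the 32 mm.
- wood_block: pine block, 45 mm (x) by 90 mm (y) by 40 mm high, about 0.11 kg. Standing on the bench at the start; origin: centre of the underside, z up. Grasp it across the 45 mm; it fits its pocket only with its 90 mm side along the tray's y axis.
Mind the look-alikes: they are no part of the job. What is shaped like the flux_tin but red is not meant.

How it is judged:
By the outcome, as a careful person would: the job done as asked, in the order asked, and still so for the second after the job is handed in, with the robot touching nothing.
It also fails if it takes over 125 s, if anything falls off the work surface, if the arm or the gripper's body presses on something with over 40 N, if the wrist force passes 120 N, or if a joint passes its speed limit or range.

## Robot

A 7-joint arm with a two-finger parallel gripper is mounted at the origin on a cart in front of the work surface, level with it; the furniture and walls round the work are solid. World frame = base frame: x ahead of the robot, y to its left, z up, the work surface at z = 0. Lengths are in m, angles in rad, forces in N, time in s.
With the tool pointing down it reaches from about 0.425 to 0.925 m from the base axis. Payload 6.8 kg.
Tool frame: the origin (TCP) lies on the centre line of the jaws, within the pads' length; the fingertips stand bot.tip_reach ahead of it and the grasp point (between the pads) lies 3 mm ahead of it (bot.tip_reach is the distance from the TCP to the fingertips, in m); z points along the fingers, y is the line along which they close (so a half turn about z gives the same grasp; the last joint's range is limited). The gripper opens to 85 mm and grips with 20 to 120 N. Pads are 22 mm wide; open, the fingers measure 114 mm over their backs; the gripper's body (76 mm by 85 mm) begins 54 mm behind the grasp point. The pads swing forward as they close: fully open they stand 13 mm farther back than shut.
Start: joints at [1.066, 0.477, 0.022, 1.555, -0.011, 1.109, -0.083], TCP at [0.261, -0.623, 0.253] pointing down, gripper open.
Joint ranges: [-2.96, 2.96], [-0.34, 2.1], [-1.41, 1.46], [0.24, 2.44], [-1.37, 4.51], [0.17, 1.92], [-2.96, 2.96]. Speed limits (rad/s): [2.39, 2.39, 3.14, 3.14, 3.14, 3.14, 3.14].

## Interface

Orientations are given as a unit quaternion [w, x, y, z].
In Python, from station import bot gives the robot as it stands.
- The arm moves only by the tool jog_arm, never from a script. Its argument "deltas" is a list of rows, each a list of 7 numbers: the shift along the world's x, y, z in m, then the turn, a rotation vector about the world's x, y, z in rad, then the opening, from 0 (shut) to 1 (fully open). In form: [[x, y, z, rx, ry, rz, grip], ...]. A call has 1 to 10 rows; each row shifts and turns the commanded pose from where the row before left it; what a row does not reach is not made up. A row lasts 1/10 s, in which the tool goes at most 50 mm and 8.59 degrees, less where a joint would pass 70% of its speed; a pose out of reach is approached as far as the arm can. A call with a gripper value outside its range is refused whole. The fingers move at their own pace and stop on an object; "newtons" is the grip in N (left out, the last holds). Time passes only in rows, so rows that do not move let the fingers close. It gives the time, the measured TCP pose, the force, the opening and the grip force at its end, in the units of the state.
- bot.get_obs(): the state, without advancing time (a new reading comes with each control period).
- bot.read_camera(name): name is "scene" or "top" or "wrist"; returns a dict with "img" (384x512x3 uint8, red, green, blue), "K" (3x3 intrinsics, pixels), "dist_coeffs" ([k1, k2, p1, p2, k3] as OpenCV has them; the pictures are not rectified), "eye" and "attitude" of the camera in the world. Camera axes: x right, y down, z forward; pixel columns grow to the right and rows downward; lengths in m; the calibration is good to about 2 mm. A picture is of the moment at which its call begins. There is no depth.
- bot.hand_in(): hands the job in; it is judged then, once.
The state is a dict: "t": time; "q": joint angles; "joint_vel": joint speeds; "joint_torque": joint torques, N m; "eef_pos": TCP position; "tool_rot": TCP orientation; "contact_force": force on the tool from outside, world axes, zero at the start; "torque": the same for the moment, N m; "gripper_width": opening from 0.0 (shut) to 1.0 (fully open); "grasp_force": force on a finger pad.
Only numpy, scipy, OpenCV 4.12 (cv2) and the standard library are available. Lean on these libraries where they do the work, as an engineer would, in place of code of your own. Each camera call takes 0.05 s, during which the arm holds its last target. There are 200 camera calls.

## Working session

There is one attempt and no reset: what is moved stays moved. The work goes in short steps, Python scripts to look and compute and a tool call to move; the robot and the scene stay as the last step left them, time stands still between calls to the robot, and variables do not carry over. Pictures are saved under pics/ and viewed, at most 14 in all, crops included, and the job is handed in when it is done.

Besides the shell and the picture viewer there is one more tool, called after "Request:" as name(argument=value, ...), one argument or row to a line, values as JSON. jog_arm: Moves the arm, as the interface text tells. Its arguments: {"type":"object","properties":{"deltas":{"type":"array"},"newtons":{"type":"number"}},"required":["deltas"]}

```bash
ls; mkdir -p pics; python3 - <<'E'
from station import bot
import cv2
o=bot.get_obs()
for k,v in o.items(): print(k,v)
print(bot.tip_reach)
for n in ("scene","top"):
    c=bot.read_camera(n); cv2.imwrite(f"pics/{n}0.png",c["img"][:,:,::-1]); print(n,c["K"],c["dist_coeffs"],c["eye"],c["attitude"])
E
```

```text
pics
t 0.0
q [ 1.06591851  0.47782229  0.0223472   1.55646322 -0.01152343  1.10930347
 -0.08308698]
joint_vel [-0.00064358  0.00013092  0.00116459  0.00059401  0.00014557 -0.00165908
  0.00027705]
joint_torque [ 1.17456384e-03 -5.96461129e+01  1.60863519e+00 -2.81203026e+01
  1.25305113e-02  9.35228483e-03  3.54382806e-06]
eef_pos [ 0.26062584 -0.62204677  0.25230598]
tool_rot [-9.01774123e-04  9.80383236e-01  1.97098549e-01 -2.43742097e-04]
contact_force [ 0.03659776  0.22982211 -0.50379164]
torque [ 0.03859536 -0.0305873   0.07928232]
grasp_force 0.0
gripper_width 1.000152377208187
0.022
scene [[444.48150059   0.         265.43117487]
 [  0.         444.48150059 189.4477025 ]
 [  0.           0.           1.        ]] [0.04447375 0.         0.         0.         0.        ] [-0.21341386  0.77305206  0.77728915] [ 0.17415687 -0.32557463  0.82784105 -0.42231475]
top [[468.92785823   0.         259.00024137]
 [  0.         468.92785823 193.27627014]
 [  0.           0.           1.        ]] [0.00099725 0.         0.         0.         0.        ] [0.40162352 0.03898175 1.14826738] [-0.02727054  0.71121208 -0.70135352  0.03920386]
```

View pics/top0.png

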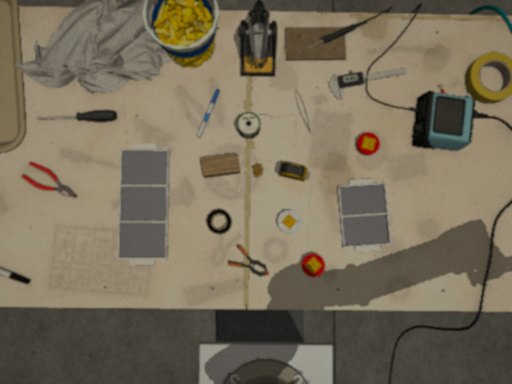

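View pics/scene0.png

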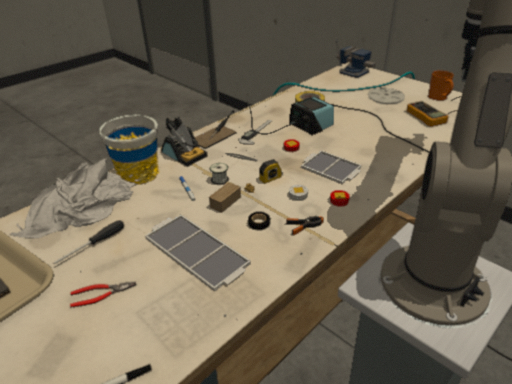

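Top view (image up = +x, image right = -y). Candidates:
- **Spool:** (248,124).
- **Flux tin:** white with a yellow diamond at (288,221). The red look-alikes at (368,143) and (313,265) are not wanted.
- **Black tape:** (219,221). The yellow roll at (490,77) is not wanted.
- **Wood block:** (220,164). The brown crumb at (257,170) is not wanted.
- **Tape measure:** (292,171).
- **Trays:** tray_three at (145,203), tray_two at (363,215).

The scene view agrees. Next is a close crop with contours to check these and measure.

```bash
cat > h.py <<'E'
import numpy as np, cv2
from scipy.spatial.transform import Rotation as R
from station import bot
def rot(q): return R.from_quat([q[1],q[2],q[3],q[0]])
def cast(c,px,z):
    """pixels -> world points on plane z"""
    p=cv2.undistortPoints(np.array(px,float).reshape(-1,1,2),np.array(c["K"]),np.array(c["dist_coeffs"])).reshape(-1,2)
    d=rot(c["attitude"]).apply(np.c_[p,np.ones(len(p))]); e=np.array(c["eye"])
    return e+d*((z-e[2])/d[:,2])[:,None]
def proj(c,P):
    r=rot(c["attitude"]).inv()
    return cv2.projectPoints(np.array(P,float).reshape(-1,1,3),r.as_rotvec(),-r.apply(c["eye"]),np.array(c["K"]),np.array(c["dist_coeffs"]))[0].reshape(-1,2)
def blobs(mask,amin):
    return [k for k in cv2.findContours(mask.astype(np.uint8),cv2.RETR_EXTERNAL,cv2.CHAIN_APPROX_NONE)[0] if cv2.contourArea(k)>amin]
def rect(c,k,z):
    """centre, sizes, angle of long side of the contour on plane z"""
    p=cast(c,k.reshape(-1,2),z)[:,:2].astype(np.float32)
    b=cv2.boxPoints(cv2.minAreaRect(p)); e=[b[1]-b[0],b[2]-b[1]]
    l=max(e,key=np.linalg.norm); a=np.degrees(np.arctan2(l[1],l[0]))%180
    return b.mean(0).round(4),sorted(np.linalg.norm(e,axis=1).round(4)),round(float(a),1)
E
python3 - <<'E'
from h import *
c=bot.read_camera("top"); im=c["img"]; hsv=cv2.cvtColor(im,cv2.COLOR_RGB2HSV)
cv2.imwrite("pics/crop.png",cv2.resize(im[95:285,110:400,::-1],None,fx=2.75,fy=2.75,interpolation=cv2.INTER_CUBIC))
for n,p in dict(spool=(248,124),tin=(288,221),tape=(219,221),block=(220,164),meas=(292,171),t3=(130,190),t2=(363,200)).items():
    print(n,p,hsv[p[1],p[0]],cast(c,[p],0)[0].round(3))
H,S,V=[hsv[:,:,i].astype(int) for i in range(3)]
dark=(V>70)&(V<130)&(S<60)
for n,z,m in (("floor",.004,dark),("black",.01,V<55),("wood",.04,(S>90)&(V<190)&(H<25))):
  for k in blobs(m,80):
    x,y,w,h=cv2.boundingRect(k)
    if 110<x<400 and 95<y<285: print(n,(x,y,w,h),*rect(c,k,z))
E
```

```text
spool (248, 124) [26 53 34] [0.683 0.05  0.   ]
tin (288, 221) [ 23 255 139] [ 0.443 -0.052  0.   ]
tape (219, 221) [ 18  65 164] [0.441 0.117 0.   ]
block (220, 164) [ 18 118 112] [0.581 0.118 0.   ]
meas (292, 171) [20 62 49] [ 0.567 -0.061  0.   ]
t3 (130, 190) [10 16 93] [0.513 0.336 0.   ]
t2 (363, 200) [15 17 92] [ 0.497 -0.236  0.   ]
floor (289, 269, 68, 70) [ 0.2572 -0.1371] [np.float32(0.1073), np.float32(0.1746)] 126.1
floor (367, 255, 39, 26) [ 0.3338 -0.2902] [np.float32(0.0602), np.float32(0.0926)] 89.5
floor (337, 183, 53, 65) [ 0.4614 -0.2354] [np.float32(0.1199), np.float32(0.1517)] 4.3
floor (119, 150, 51, 108) [0.4821 0.3005] [np.float32(0.1175), np.float32(0.2616)] 0.7
floor (234, 112, 27, 23) [0.6847 0.0525] [np.float32(0.0557), np.float32(0.0646)] 91.0
black (207, 210, 24, 23) [0.4397 0.117 ] [np.float32(0.0528), np.float32(0.0549)] 46.1
black (280, 163, 24, 13) [ 0.5715 -0.059 ] [np.float32(0.0232), np.float32(0.0577)] 80.0
wood (244, 267, 5, 38) [0.2902 0.0484] [np.float32(0.0093), np.float32(0.085)] 0.9
wood (301, 253, 25, 25) [ 0.3393 -0.1079] [np.float32(0.0557), np.float32(0.0565)] 90.7
wood (282, 214, 15, 15) [ 0.4413 -0.0499] [np.float32(0.027), np.float32(0.0272)] 50.9
wood (279, 167, 29, 14) [ 0.5549 -0.0597] [np.float32(0.0313), np.float32(0.0671)] 90.9
wood (252, 163, 11, 15) [0.5626 0.0254] [np.float32(0.0232), np.float32(0.0333)] 14.6
wood (201, 154, 39, 23) [0.5735 0.1151] [np.float32(0.0474), np.float32(0.0886)] 99.1
wood (238, 138, 16, 128) [0.4884 0.053 ] [np.float32(0.0271), np.float32(0.3019)] 178.8
wood (356, 132, 25, 24) [ 0.6306 -0.24  ] [np.float32(0.0562), np.float32(0.0584)] 90.9
```

View pics/crop.png

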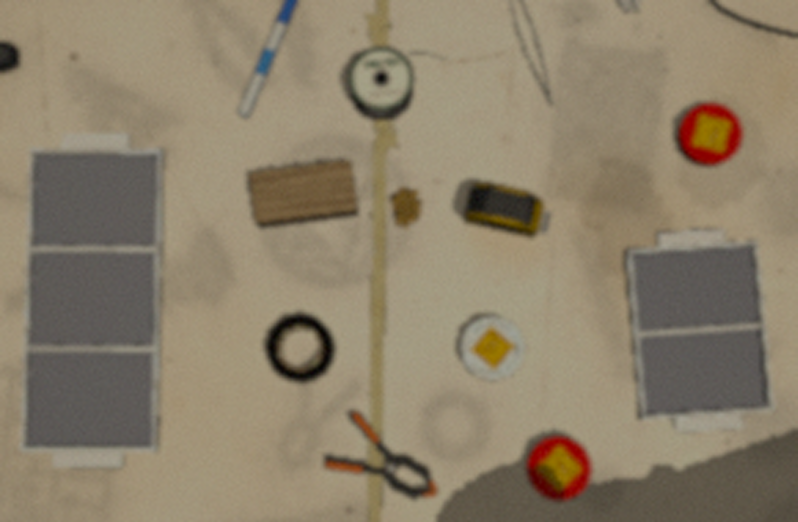

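The crop confirms the choices (crop pixels):
- White tin with yellow diamond: (491,347). The red ones are at (709,133) and (557,466).
- Black tape: (300,347).
- Spool: (381,79), with its wire to the right.
- Block: (303,192).
- Tape measure: (505,207), hook to the right (-y).

I'll turn these into positions at the right heights.

```bash
python3 - <<'E'
from h import *
c=bot.read_camera("top")
def cr(*p): return np.array(p,float)/2.75+[110,95]
for n,p,z in (("spool",(381,79),.046),("tin",(491,347),.022),("tape",(300,347),.019),("block",(304,190),.04),("meas",(505,207),.061)):
    print(n,cast(c,[cr(*p)],z)[0].round(4))
im=c["img"];hsv=cv2.cvtColor(im,cv2.COLOR_RGB2HSV);S,V=hsv[:,:,1].astype(int),hsv[:,:,2].astype(int)
m=((V>70)&(V<125)&(S<60)).astype(np.uint8)
for n,(x,y,w,h) in dict(t2=(335,180,60,72),t3=(114,145,62,118)).items():
    k=np.zeros_like(m);k[y:y+h,x:x+w]=m[y:y+h,x:x+w]
    for b in blobs(k,200): print(n,cv2.boundingRect(b),*rect(c,b,.004))
o=bot.get_obs();T=rot(o["tool_rot"]).as_matrix();print(o["eef_pos"],T[:,1])
E
```

```text
spool [0.6726 0.0483 0.046 ]
tin [ 0.4417 -0.0512  0.022 ]
tape [0.4395 0.1156 0.019 ]
block [0.5748 0.1136 0.04  ]
meas [ 0.5596 -0.0592  0.061 ]
t2 (340, 214, 50, 34) [ 0.4228 -0.239 ] [np.float32(0.073), np.float32(0.118)] 94.8
t2 (337, 183, 50, 33) [ 0.5    -0.2321] [np.float32(0.0749), np.float32(0.1185)] 94.6
t3 (119, 186, 50, 72) [0.4374 0.3   ] [np.float32(0.1174), np.float32(0.1722)] 0.7
t3 (121, 150, 49, 35) [0.5704 0.3014] [np.float32(0.0843), np.float32(0.1173)] 90.9
[ 0.2607277  -0.62224446  0.25268224] [ 0.38649886 -0.92228918 -0.00114232]
```

Request:
jog_arm(
  deltas=[
    [0.02,0.033,0,0,0,-0.02,1],
    [0.02,0.034,0,0,0,-0.02,1],
    [0.02,0.034,0,0,0,-0.02,1],
    [0.02,0.034,0,0,0,-0.02,1],
    [0.02,0.034,0,0,0,-0.02,1],
    [0.02,0.034,0,0,0,-0.02,1],
    [0.02,0.034,0,0,0,-0.02,1],
    [0.02,0.034,0,0,0,-0.02,1],
    [0.02,0.034,0,0,0,-0.02,1],
    [0.02,0.034,0,0,0,-0.02,1],
  ],
  newtons=40,
)

```text
t: 1.2
eef_pos: [0.4614, -0.2821, 0.2533]
tool_rot: [0.0, 0.995, 0.098, 0.0]
contact_force: [0.4, -0.1, 0.3]
gripper_width: 1.0
grasp_force: 0.0
```

Request:
jog_arm(
  deltas=[
    [0.02,0.033,0,0,0,-0.02,1],
    [0.02,0.033,0,0,0,-0.02,1],
    [0.02,0.033,0,0,0,-0.02,1],
    [0.02,0.033,0,0,0,-0.02,1],
    [0.02,0.033,0,0,0,-0.02,1],
    [0.02,0.033,0,0,0,-0.02,1],
    [0.02,0.033,0,0,0,-0.02,1],
    [0.022,0.033,-0.02,0,0,-0.02,1],
    [0.025,0.033,-0.03,0,0,-0.02,1],
    [0.025,0.033,-0.03,0,0,-0.016,1],
  ],
)

```text
t: 2.2
eef_pos: [0.6729, 0.0462, 0.1741]
tool_rot: [0.0, 1.0, -0.0, 0.001]
contact_force: [-0.2, -0.1, -0.9]
gripper_width: 1.001
grasp_force: 0.0
```

```bash
cat > st.py <<'E'
from h import *
import sys
o=bot.get_obs();T=rot(o["tool_rot"]).as_matrix();print("t",round(o["t"],2),o["eef_pos"].round(4),"yaw",np.degrees(np.arctan2(T[1,1],T[0,1])).round(1),"zaxis",T[:,2].round(3),"q7",o["q"][6].round(2))
if len(sys.argv)>1:
    c=bot.read_camera("wrist"); cv2.imwrite(f"pics/{sys.argv[1]}.png",c["img"][:,:,::-1]); print(np.round(c["eye"],3))
E
python3 st.py w1
```

```text
t 2.2 [0.6729 0.0462 0.1741] yaw -90.0 zaxis [ 0.001 -0.    -1.   ] q7 -1.83
[0.749 0.047 0.295]
```

View pics/w1.png

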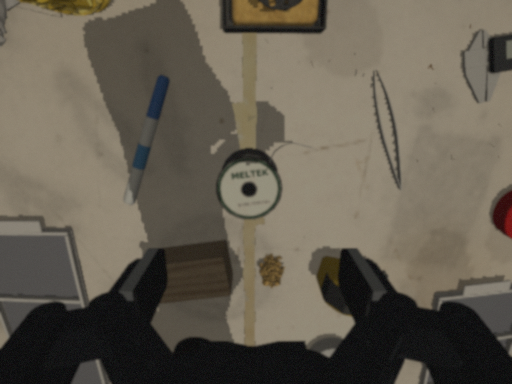

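The wrist view shows the spool's top disc at (249,190), with its wire to the right, midway between the fingers.

```bash
python3 - <<'E'
from h import *
c=bot.read_camera("wrist")
print(cast(c,[(249,190)],.046), cast(c,[(165,265),(232,243)],.04))
E
```

```text
[[0.67360732 0.05859718 0.046     ]] [[0.59629256 0.13852801 0.04      ]
 [0.62055243 0.07419899 0.04      ]]
```

```bash
python3 - <<'E'
from h import *
c=bot.read_camera("wrist")
print(c["K"],c["dist_coeffs"],c["eye"],c["attitude"]);print(rot(c["attitude"]).as_matrix().round(3))
t=bot.read_camera("top")
print(cast(c,[(70,232),(205,268)],.012),proj(t,[[.6736,.0586,.046],[.6726,.0483,.046]]))
s=bot.read_camera("scene");im=s["img"]
print(proj(s,[[.6736,.0586,.046],[.6726,.0483,.046]]))
cv2.imwrite("pics/sc.png",cv2.resize(im[140:270,140:380,::-1],None,fx=3.3,fy=3.3,interpolation=cv2.INTER_CUBIC))
E
```

```text
[[300.61184642   0.         252.31042571]
 [  0.         300.61184642 193.06063739]
 [  0.           0.           1.        ]] [-0.0701746  0.         0.         0.         0.       ] [0.74818758 0.05305995 0.28888825] [ 0.11094923  0.70100059 -0.69536415 -0.11294751]
[[ 0.007 -0.95  -0.313]
 [-1.    -0.008  0.002]
 [-0.004  0.313 -0.95 ]]
[[0.61245784 0.24405781 0.012     ]
 [0.57264234 0.10323359 0.012     ]] [[244.23446396 123.23185425]
 [248.53162107 123.71563986]]
[[217.40134049 169.08454894]
 [220.16644083 167.83343949]]
```

View pics/sc.png

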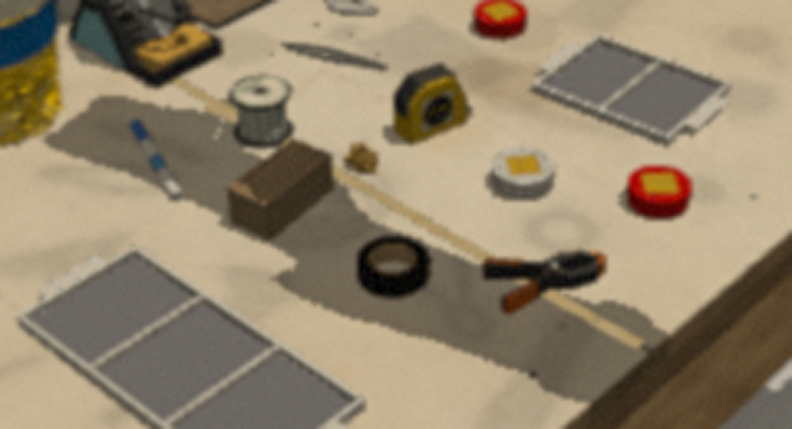

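The scene crop puts the spool's top at full-image (219,168). The top-camera estimate projects to (220,168), so I trust that one; the arm was still settling in the wrist shot.

```bash
python3 st.py; python3 - <<'E'
from h import *
c=bot.read_camera("wrist");im=c["img"];print(np.round(c["eye"],4))
g=im.min(2).astype(int);k=np.zeros(g.shape);k[140:235,200:300]=(g>150)[140:235,200:300]
for b in blobs(k,300): print(cv2.minEnclosingCircle(b),cast(c,[cv2.minEnclosingCircle(b)[0]],.046))
E
```

```text
t 2.45 [0.6716 0.0444 0.1743] yaw -90.0 zaxis [-0.001 -0.001 -1.   ] q7 -1.83
[0.7483 0.0452 0.2947]
```

Request:
jog_arm(
  deltas=[
    [0,0.002,-0.025,0,0,0,1],
    [0,0,-0.03,0,0,0,1],
    [0,0,-0.03,0,0,0,1],
    [0,0,-0.03,0,0,0,1],
    [0,0,-0.02,0,0,0,1],
    [0,0,-0.01,0,0,0,1],
    [0,0,0,0,0,0,1],
    [0,0,0,0,0,0,0.3],
    [0,0,0,0,0,0,0.3],
    [0,0,0,0,0,0,0.3],
  ],
  newtons=40,
)

```text
t: 3.5
eef_pos: [0.6732, 0.0475, 0.032]
tool_rot: [-0.0, 1.0, 0.0, 0.002]
contact_force: [-0.6, 0.1, 5.7]
gripper_width: 0.648
grasp_force: 41.7
```

Request:
jog_arm(
  deltas=[
    [0,0,0,0,0,0,0.3],
    [0,0,0,0,0,0,0.3],
    [0,0,0,0,0,0,0.3],
  ],
)

```text
t: 3.8
eef_pos: [0.6732, 0.0475, 0.032]
tool_rot: [-0.0, 1.0, 0.0, 0.002]
contact_force: [-0.7, -0.0, 5.8]
gripper_width: 0.651
grasp_force: 41.8
```

Request:
jog_arm(
  deltas=[
    [0,0,0.015,0,0,0,0.3],
    [0,0,0.03,0,0,0,0.3],
    [0,0,0.03,0,0,0,0.3],
    [-0.01,0.011,0.03,0,0,0,0.3],
    [-0.02,0.03,0.01,0,0,0,0.3],
    [-0.02,0.03,0,0,0,0,0.3],
    [-0.03,0.03,0,0,0,0,0.3],
    [-0.03,0.03,0,0,0,0,0.3],
    [-0.03,0.03,0,0,0,0,0.3],
    [-0.02,0.03,0,0,0,0,0.3],
  ],
)

```text
t: 4.8
eef_pos: [0.5095, 0.2388, 0.1458]
tool_rot: [0.0, 1.0, 0.001, -0.0]
contact_force: [1.0, -0.6, -2.3]
gripper_width: 0.644
grasp_force: 43.2
```

Request:
jog_arm(
  deltas=[
    [-0.02,0.03,0,0,0,0,0.3],
    [-0.011,0.03,0,0,0,0,0.3],
    [0,0,0,0,0,0,0.3],
    [0,0,0,0,0,0,0.3],
  ],
)

```text
t: 5.2
eef_pos: [0.4805, 0.2986, 0.1456]
tool_rot: [-0.0, 1.0, 0.001, 0.0]
contact_force: [0.1, -1.5, -2.1]
gripper_width: 0.647
grasp_force: 43.3
```

```bash
python3 st.py w2
```

```text
t 5.2 [0.4805 0.2986 0.1456] yaw -89.8 zaxis [ 0.001  0.    -1.   ] q7 -2.37
[0.557 0.299 0.266]
```

View pics/w2.png

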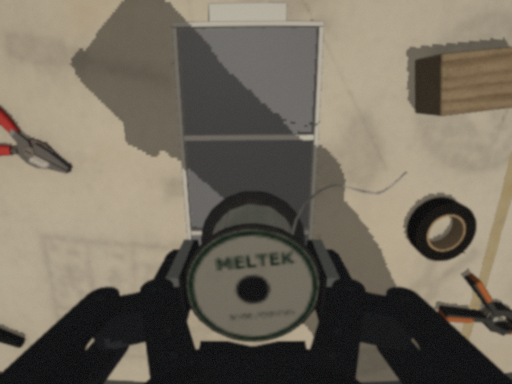

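The spool is held upright over the middle pocket. The dividers show at rows 137 and 233, and the tray runs between columns 180 and 320. I'll check the tray position from this view.

```bash
python3 - <<'E'
from h import *
c=bot.read_camera("wrist")
print(np.round(c["eye"],3),cast(c,[(250,137),(187,233),(250,22),(185,137),(316,137)],.012).round(3))
E
```

```text
[0.558 0.298 0.266] [[0.526 0.3   0.012]
 [0.437 0.359 0.012]
 [0.614 0.3   0.012]
 [0.526 0.355 0.012]
 [0.526 0.244 0.012]]
```

Request:
jog_arm(
  deltas=[
    [0.001,0.001,-0.03,0,0,0,0.3],
    [0,0,-0.03,0,0,0,0.3],
    [0,0,-0.025,0,0,0,0.3],
    [0,0,-0.013,0,0,0,0.3],
    [0,0,-0.007,0,0,0,0.3],
    [0,0,0,0,0,0,0.3],
    [0,0,0,0,0,0,0.3],
  ],
)

```text
t: 6.0
eef_pos: [0.4826, 0.2992, 0.0406]
tool_rot: [-0.0, 1.0, 0.0, 0.001]
contact_force: [0.4, 0.9, -2.8]
gripper_width: 0.649
grasp_force: 43.3
```

Request:
jog_arm(
  deltas=[
    [0,0,-0.002,0,0,0,0.3],
    [0,0,-0.002,0,0,0,0.3],
    [0,0,0,0,0,0,0.3],
  ],
)

```text
t: 6.3
eef_pos: [0.4821, 0.2992, 0.036]
tool_rot: [-0.0, 1.0, 0.0, 0.0]
contact_force: [0.3, -0.8, -2.3]
gripper_width: 0.646
grasp_force: 43.4
```

Request:
jog_arm(
  deltas=[
    [0,0,-0.0015,0,0,0,0.3],
    [0,0,0,0,0,0,0.3],
  ],
)

```text
t: 6.5
eef_pos: [0.4821, 0.2993, 0.0359]
tool_rot: [-0.0, 1.0, 0.0, 0.001]
contact_force: [-4.1, -3.4, 14.3]
gripper_width: 0.651
grasp_force: 44.7
```

Contact. I'll release the spool with a modest opening and lift. Then on to the flux tin at (0.442, -0.051), which goes to the far pocket at (0.570, 0.301).

Request:
jog_arm(
  deltas=[
    [0,0,0,0,0,0,0.8],
    [0,0,0,0,0,0,0.8],
    [0,0,0,0,0,0,0.8],
    [0,0,0.015,0,0,0,0.8],
    [0,0,0.03,0,0,0,0.8],
    [0,0,0.03,0,0,0,1],
    [0,0,0.03,0,0,0,1],
    [0,-0.03,0.005,0,0,0,1],
    [0,-0.04,0,0,0,0,1],
    [0,-0.04,0,0,0,0,1],
  ],
)

```text
t: 7.5
eef_pos: [0.482, 0.1884, 0.1456]
tool_rot: [-0.0, 1.0, 0.001, 0.001]
contact_force: [1.1, -0.4, -0.0]
gripper_width: 1.003
grasp_force: 0.0
```

Request:
jog_arm(
  deltas=[
    [-0.005,-0.04,0,0,0,0,1],
    [-0.005,-0.04,0,0,0,0,1],
    [-0.005,-0.04,0,0,0,0,1],
    [-0.005,-0.04,0,0,0,0,1],
    [-0.01,-0.04,0,0,0,0,1],
    [-0.01,-0.03,0,0,0,0,1],
    [0,-0.011,0,0,0,0,1],
    [0,0,0,0,0,0,1],
    [0,0,0,0,0,0,1],
  ],
)

```text
t: 8.4
eef_pos: [0.4426, -0.0509, 0.1447]
tool_rot: [-0.0, 1.0, 0.001, 0.001]
contact_force: [-0.1, 0.3, -0.6]
gripper_width: 1.004
grasp_force: 0.0
```

```bash
python3 st.py w3; python3 - <<'E'
from h import *
c=bot.read_camera("wrist");print(np.round(c["eye"],3),proj(c,[.4417,-.0512,.022]),proj(c,[.4395,.1156,.019]))
E
```

```text
t 8.4 [ 0.4426 -0.0509  0.1447] yaw -89.9 zaxis [ 0.001  0.001 -1.   ] q7 -1.66
[ 0.519 -0.05   0.265]
[ 0.519 -0.05   0.265] [[254.31186567 192.4946263 ]] [[ 65.92837291 193.40856474]]
```

View pics/w3.png

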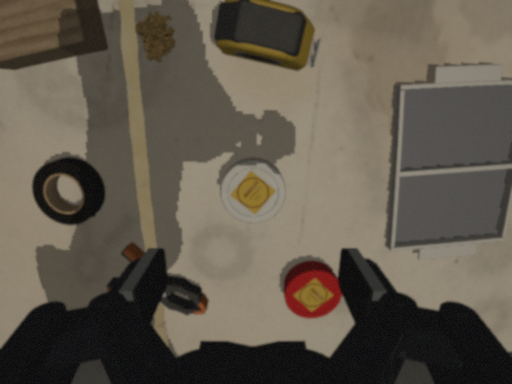

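The wrist view shows the white tin with the yellow diamond at (253,191), against (254,192) predicted. The red one sits apart at (313,288). Descending.

Request:
jog_arm(
  deltas=[
    [-0.001,0,-0.025,0,0,0,1],
    [0,0,-0.03,0,0,0,1],
    [0,0,-0.03,0,0,0,1],
    [0,0,-0.02,0,0,0,1],
    [0,0,-0.01,0,0,0,1],
    [0,0,0,0,0,0,1],
    [0,0,0,0,0,0,0.3],
    [0,0,0,0,0,0,0.3],
    [0,0,0,0,0,0,0.3],
    [0,0,0,0,0,0,0.3],
  ],
  newtons=30,
)

```text
t: 9.5
eef_pos: [0.4417, -0.0519, 0.0305]
tool_rot: [-0.0, 1.0, 0.0, 0.001]
contact_force: [-1.9, 0.4, 5.7]
gripper_width: 0.641
grasp_force: 30.4
```

Request:
jog_arm(
  deltas=[
    [0,0,0,0,0,0,0.3],
    [0,0,0,0,0,0,0.3],
    [0,0,0.015,0,0,0,0.3],
    [0,0,0.03,0,0,0,0.3],
    [0,0,0.03,0,0,0,0.3],
    [0,0,0.03,0,0,0,0.3],
    [0.01,0.02,0.01,0,0,0,0.3],
    [0.01,0.03,0,0,0,0,0.3],
  ],
)

```text
t: 10.3
eef_pos: [0.4625, -0.0033, 0.1471]
tool_rot: [0.0, 1.0, -0.002, 0.003]
contact_force: [0.8, 0.5, -0.9]
gripper_width: 0.643
grasp_force: 32.2
```

Request:
jog_arm(
  deltas=[
    [0.012,0.03,0,0,0,0,0.3],
    [0.012,0.035,0,0,0,0,0.3],
    [0.012,0.035,0,0,0,0,0.3],
    [0.012,0.035,0,0,0,0,0.3],
    [0.012,0.035,0,0,0,0,0.3],
    [0.012,0.035,0,0,0,0,0.3],
    [0.012,0.035,0,0,0,0,0.3],
    [0.012,0.035,0,0,0,0,0.3],
    [0.012,0.027,0,0,0,0,0.3],
    [0,0,0,0,0,0,0.3],
  ],
)

```text
t: 11.3
eef_pos: [0.569, 0.3054, 0.1453]
tool_rot: [-0.002, 1.0, 0.003, 0.001]
contact_force: [-0.5, -0.4, -0.6]
gripper_width: 0.643
grasp_force: 32.2
```

Request:
jog_arm(
  deltas=[
    [0,0,-0.03,0,0,0,0.3],
    [0,0,-0.03,0,0,0,0.3],
    [0,0,-0.025,0,0,0,0.3],
    [0,0,-0.013,0,0,0,0.3],
    [0,0,-0.006,0,0,0,0.3],
    [0,0,0,0,0,0,0.3],
    [0,0,0,0,0,0,0.3],
  ],
)

```text
t: 12.0
eef_pos: [0.5696, 0.3003, 0.0415]
tool_rot: [-0.0, 1.0, 0.0, 0.001]
contact_force: [0.3, -0.8, -0.0]
gripper_width: 0.643
grasp_force: 32.2
```

Request:
jog_arm(
  deltas=[
    [0,0,-0.003,0,0,0,0.3],
    [0,0,-0.002,0,0,0,0.3],
    [0,0,0,0,0,0,0.3],
  ],
)

```text
t: 12.3
eef_pos: [0.5688, 0.3, 0.0352]
tool_rot: [0.0, 1.0, 0.0, 0.0]
contact_force: [0.1, -0.0, 0.1]
gripper_width: 0.64
grasp_force: 32.2
```

Request:
jog_arm(
  deltas=[
    [0,0,-0.0015,0,0,0,0.3],
    [0,0,0,0,0,0,0.3],
  ],
)

```text
t: 12.5
eef_pos: [0.5689, 0.3001, 0.0345]
tool_rot: [0.0, 1.0, 0.0, 0.0]
contact_force: [-2.4, -1.5, 7.1]
gripper_width: 0.636
grasp_force: 32.9
```

Request:
jog_arm(
  deltas=[
    [0,0,0,0,0,0,0.8],
    [0,0,0,0,0,0,0.8],
    [0,0,0,0,0,0,0.8],
    [0,0,0.015,0,0,0,0.8],
    [0,0,0.03,0,0,0,0.8],
    [0,0,0.03,0,0,0,1],
    [0,0,0.03,0,0,0,1],
    [-0.02,-0.03,0.005,0,0,0,1],
    [-0.02,-0.03,0,0,0,0,1],
    [-0.02,-0.03,0,0,0,0,1],
  ],
)

```text
t: 13.5
eef_pos: [0.5084, 0.2093, 0.1451]
tool_rot: [-0.0, 1.0, 0.001, 0.001]
contact_force: [0.6, -0.7, -0.3]
gripper_width: 1.001
grasp_force: 0.0
```

Request:
jog_arm(
  deltas=[
    [-0.02,-0.03,0,0,0,0,1],
    [-0.02,-0.03,0,0,0,0,1],
    [-0.02,-0.03,0,0,0,0,1],
    [-0.009,-0.005,0,0,0,0,1],
    [0,0,0,0,0,0,1],
    [0,0,0,0,0,0,1],
  ],
)

```text
t: 14.1
eef_pos: [0.4409, 0.1162, 0.1445]
tool_rot: [-0.001, 1.0, 0.001, 0.001]
contact_force: [1.1, 0.4, 0.1]
gripper_width: 0.998
grasp_force: 0.0
```

```bash
python3 st.py w4; python3 - <<'E'
from h import *
c=bot.read_camera("wrist");im=c["img"];print(np.round(c["eye"],3))
k=np.zeros(im.shape[:2]);k[130:250,190:320]=(im.max(2)<45)[130:250,190:320]
for b in blobs(k,500): print(cv2.boundingRect(b),cv2.minEnclosingCircle(b),cast(c,[cv2.minEnclosingCircle(b)[0]],.015))
t=bot.read_camera("top");cv2.imwrite("pics/t3.png",cv2.resize(t["img"][95:285,110:400,::-1],None,fx=2.75,fy=2.75,interpolation=cv2.INTER_CUBIC))
E
```

```text
t 14.1 [0.4409 0.1162 0.1445] yaw -89.9 zaxis [ 0.002  0.001 -1.   ] q7 -2.07
[0.517 0.117 0.265]
[0.517 0.117 0.265]
(218, 156, 67, 68) ((251.71510314941406, 189.55491638183594), 34.457584381103516) [[0.44079143 0.1179984  0.015     ]]
```

View pics/w4.png

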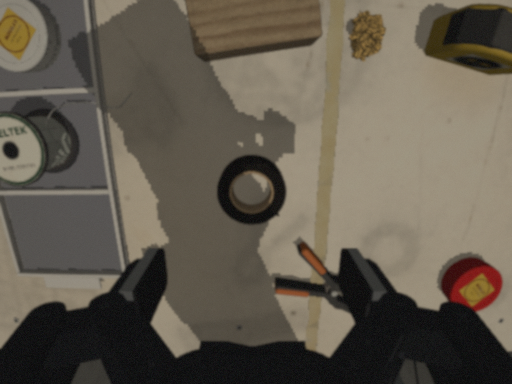

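The black tape is centred at (252,190), i.e. (0.441, 0.118), and the tool is above it. The pliers at (300,250) are clear of the fingers. The tin and spool sit in their pockets on the left.

Request:
jog_arm(
  deltas=[
    [0,0.001,-0.025,0,0,0,1],
    [0,0,-0.03,0,0,0,1],
    [0,0,-0.03,0,0,0,1],
    [0,0,-0.02,0,0,0,1],
    [0,0,-0.011,0,0,0,1],
    [0,0,0,0,0,0,1],
    [0,0,0,0,0,0,0.3],
    [0,0,0,0,0,0,0.3],
    [0,0,0,0,0,0,0.3],
    [0,0,0,0,0,0,0.3],
  ],
)

```text
t: 15.25
eef_pos: [0.4407, 0.1165, 0.0289]
tool_rot: [-0.0, 1.0, 0.0, 0.001]
contact_force: [-1.8, 0.3, 8.0]
gripper_width: 0.687
grasp_force: 31.6
```

Request:
jog_arm(
  deltas=[
    [0,0,0,0,0,0,0.3],
    [0,0,0,0,0,0,0.3],
    [0,0,0.015,0,0,0,0.3],
    [0,0,0.03,0,0,0,0.3],
    [0,0,0.03,0,0,0,0.3],
    [0,0,0.03,0,0,0,0.3],
    [0,0.02,0.01,0,0,0,0.3],
    [0,0.03,0,0,0,0,0.3],
  ],
)

```text
t: 16.05
eef_pos: [0.4414, 0.1651, 0.1453]
tool_rot: [-0.0, 1.0, -0.002, 0.002]
contact_force: [0.8, 0.2, -0.4]
gripper_width: 0.681
grasp_force: 32.6
```

Request:
jog_arm(
  deltas=[
    [-0.01,0.033,0,0,0,0,0.3],
    [-0.012,0.035,0,0,0,0,0.3],
    [-0.012,0.035,0,0,0,0,0.3],
    [-0.012,0.03,0,0,0,0,0.3],
    [0,0,0,0,0,0,0.3],
    [0,0,0,0,0,0,0.3],
  ],
)

```text
t: 16.65
eef_pos: [0.3936, 0.2993, 0.1431]
tool_rot: [-0.0, 1.0, 0.001, 0.0]
contact_force: [0.6, -0.6, -1.5]
gripper_width: 0.681
grasp_force: 32.6
```

Request:
jog_arm(
  deltas=[
    [0,0,-0.03,0,0,0,0.3],
    [0,0,-0.03,0,0,0,0.3],
    [0,0,-0.025,0,0,0,0.3],
    [0,0,-0.013,0,0,0,0.3],
    [0,0,-0.007,0,0,0,0.3],
    [0,0,-0.003,0,0,0,0.3],
    [0,0,0,0,0,0,0.3],
  ],
)

```text
t: 17.35
eef_pos: [0.3943, 0.299, 0.0351]
tool_rot: [-0.0, 1.0, 0.0, 0.0]
contact_force: [0.6, 0.5, -0.5]
gripper_width: 0.681
grasp_force: 32.6
```

Request:
jog_arm(
  deltas=[
    [0,0,-0.0015,0,0,0,0.3],
    [0,0,-0.001,0,0,0,0.3],
    [0,0,0,0,0,0,0.3],
  ],
)

```text
t: 17.65
eef_pos: [0.3943, 0.2994, 0.033]
tool_rot: [-0.0, 1.0, 0.0, 0.001]
contact_force: [0.4, -0.9, 3.6]
gripper_width: 0.681
grasp_force: 33.0
```

Request:
jog_arm(
  deltas=[
    [0,0,0,0,0,0,0.85],
    [0,0,0,0,0,0,0.85],
    [0,0,0,0,0,0,0.85],
    [0,0,0.015,0,0,0,0.85],
    [0,0,0.03,0,0,0,0.85],
    [0,0,0.03,0,0,0,1],
    [0,0,0.03,0,0,0,1],
    [0.01,-0.02,0.03,0,0,0,1],
    [0.015,-0.035,0.01,0,0,0,1],
    [0.015,-0.035,0,0,0,0,1],
  ],
)

```text
t: 18.65
eef_pos: [0.4351, 0.2091, 0.1793]
tool_rot: [-0.001, 1.0, 0.001, 0.002]
contact_force: [1.3, 0.2, -0.6]
gripper_width: 0.997
grasp_force: 0.0
```

Request:
jog_arm(
  deltas=[
    [0.015,-0.034,0,0,0,0,1],
    [0.015,-0.034,0,0,0,0,1],
    [0.015,-0.034,0,0,0,0,1],
    [0.015,-0.034,0,0,0,0,1],
    [0.015,-0.034,0,0,0,0,1],
    [0.015,-0.034,0,0,0,0,1],
    [0.015,-0.034,0,0,0,0,1],
    [0.02,-0.032,0,0,0,0,1],
    [0,0,0,0,0,0,1],
    [0,0,0,0,0,0,1],
  ],
)

```text
t: 19.65
eef_pos: [0.5586, -0.0617, 0.1767]
tool_rot: [-0.0, 1.0, -0.001, -0.0]
contact_force: [-0.0, 1.1, -0.1]
gripper_width: 1.002
grasp_force: 0.0
```

```bash
python3 st.py w5; python3 - <<'E'
from h import *
c=bot.read_camera("wrist");im=c["img"];hsv=cv2.cvtColor(im,cv2.COLOR_RGB2HSV).astype(int);H,S,V=hsv[:,:,0],hsv[:,:,1],hsv[:,:,2]
k=np.zeros(im.shape[:2]);m=((S>130)&(H>15)&(H<35))|(V<60);k[110:245,180:330]=m[110:245,180:330]
for b in blobs(k,500): print(cv2.boundingRect(b),*rect(c,b,.061))
E
```

```text
t 19.65 [ 0.5586 -0.0617  0.1767] yaw -90.1 zaxis [-0.001  0.    -1.   ] q7 -1.64
[ 0.635 -0.061  0.297]
(213, 152, 76, 56) [ 0.5688 -0.0578] [np.float32(0.0402), np.float32(0.0598)] 78.5
```

View pics/w5.png

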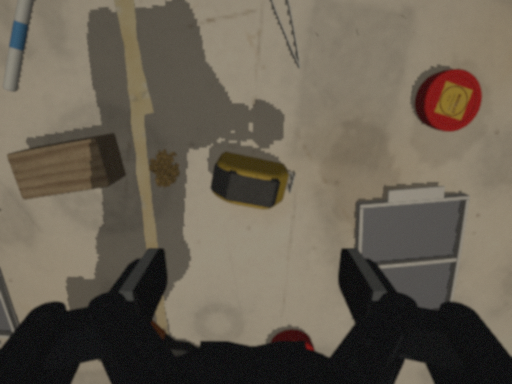

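The wrist view shows the tape measure's black top face with corners near (222,168), (281,183), (275,208) and (213,190). The hook is at (291,182), to the right.

```bash
python3 - <<'E'
from h import *
c=bot.read_camera("wrist");print(np.round(c["eye"],3))
p=cast(c,[(222,168),(281,183),(275,208),(213,190)],.060)[:,:2];print(p.round(4),p.mean(0))
d=p[0]-p[1];e=p[3]-p[2];print(np.degrees(np.arctan2(d[1],d[0])),np.degrees(np.arctan2(e[1],e[0])))
E
```

```text
[ 0.635 -0.059  0.297]
[[ 0.5797 -0.0343]
 [ 0.5671 -0.0824]
 [ 0.5452 -0.078 ]
 [ 0.561  -0.0263]] [ 0.56325495 -0.05524307]
75.39668356054854 73.00135570217985
```

Request:
jog_arm(
  deltas=[
    [0,0,0,0,0,0.136,1],
    [0,0,0,0,0,0.136,1],
    [0,0,0,0,0,0.136,1],
    [0,0,0,0,0,0.136,1],
    [0,0,0,0,0,0.136,1],
    [0,0,0,0,0,0.136,1],
    [0,0,0,0,0,0.136,1],
    [0,0,0,0,0,0.136,1],
    [0,0,0,0,0,0.136,1],
    [0,0,0,0,0,0.136,1],
  ],
)

```text
t: 20.8
eef_pos: [0.5584, -0.0595, 0.1773]
tool_rot: [-0.0, 0.775, 0.632, 0.0]
contact_force: [0.1, 0.7, -0.6]
gripper_width: 0.999
grasp_force: 0.0
```

Request:
jog_arm(
  deltas=[
    [0,0,0,0,0,0,1],
    [0,0,0,0,0,0,1],
  ],
)

```text
t: 21.0
eef_pos: [0.5585, -0.0602, 0.1772]
tool_rot: [-0.0, 0.778, 0.628, 0.0]
contact_force: [-0.3, -0.7, -0.5]
gripper_width: 0.998
grasp_force: 0.0
```

```bash
python3 st.py w6
```

```text
t 21.0 [ 0.5585 -0.0602  0.1772] yaw -12.2 zaxis [-0.  0. -1.] q7 -0.42
[0.573 0.017 0.298]
```

View pics/w6.png

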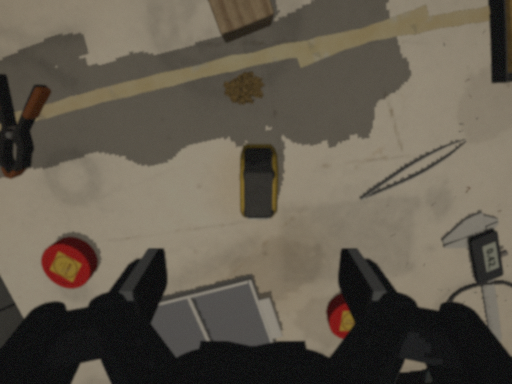

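The tape measure is aligned with the jaws: its top runs over columns 240–278 and rows 145–217. That is slightly right of centre, so I'll work out the shift.

```bash
python3 - <<'E'
from h import *
c=bot.read_camera("wrist");print(np.round(c["eye"],3),bot.get_obs()["eef_pos"])
print(cast(c,[(240,180),(278,180),(259,147),(259,217)],.058)[:,:2].round(4),cast(c,[(240,180),(278,180),(259,147),(259,217)],.045)[:,:2].round(4))
E
```

```text
[0.573 0.017 0.298] [ 0.5586139  -0.06055718  0.17717678]
[[ 0.5495 -0.045 ]
 [ 0.5802 -0.0517]
 [ 0.5704 -0.0216]
 [ 0.5581 -0.0806]] [[ 0.5482 -0.0484]
 [ 0.5805 -0.0554]
 [ 0.5703 -0.0237]
 [ 0.5572 -0.0859]]
```

Request:
jog_arm(
  deltas=[
    [0.005,0.007,-0.02,0,0,0,1],
    [0,0,-0.03,0,0,0,1],
    [0,0,-0.03,0,0,0,1],
    [0,0,-0.03,0,0,0,1],
    [0,0,-0.02,0,0,0,1],
    [0,0,-0.007,0,0,0,1],
    [0,0,0,0,0,0,1],
    [0,0,0,0,0,0,0.1],
    [0,0,0,0,0,0,0.1],
    [0,0,0,0,0,0,0.1],
  ],
  newtons=40,
)

```text
t: 22.1
eef_pos: [0.5645, -0.0541, 0.0412]
tool_rot: [0.001, 0.777, 0.629, 0.001]
contact_force: [0.1, -0.5, -0.7]
gripper_width: 0.517
grasp_force: 0.0
```

Request:
jog_arm(
  deltas=[
    [0,0,0,0,0,0,0.1],
    [0,0,0,0,0,0,0.1],
    [0,0,0,0,0,0,0.1],
    [0,0,0,0,0,0,0.1],
    [0,0,0,0,0,0,0.1],
  ],
)

```text
t: 22.6
eef_pos: [0.5647, -0.0541, 0.0412]
tool_rot: [0.001, 0.777, 0.629, 0.001]
contact_force: [-0.5, -0.5, 6.5]
gripper_width: 0.369
grasp_force: 40.5
```

Request:
jog_arm(
  deltas=[
    [0,0,0.015,0,0,0,0.1],
    [0,0,0.03,0,0,0,0.1],
    [0,0,0.03,0,0,0,0.1],
    [-0.005,-0.015,0.03,0,0,0.045,0.1],
    [-0.012,-0.03,0,0,0,0.05,0.1],
    [-0.012,-0.033,0,0,0,0.05,0.1],
    [-0.012,-0.033,0,0,0,0.05,0.1],
    [-0.012,-0.033,0,0,0,0.05,0.1],
    [-0.0115,-0.034,0,0,0,0.05,0.1],
    [0,0,0,0,0,0,0.1],
  ],
)

```text
t: 23.6
eef_pos: [0.4959, -0.2383, 0.1452]
tool_rot: [-0.0, 0.679, 0.734, -0.002]
contact_force: [-0.0, 0.8, -3.0]
gripper_width: 0.373
grasp_force: 40.2
```

Request:
jog_arm(
  deltas=[
    [0,0,0,0,0,0,0.1],
    [0,0,0,0,0,0,0.1],
  ],
)

```text
t: 23.8
eef_pos: [0.4995, -0.2309, 0.1455]
tool_rot: [-0.0, 0.676, 0.737, 0.0]
contact_force: [-0.2, 1.0, -2.9]
gripper_width: 0.368
grasp_force: 40.2
```

```bash
python3 st.py w7
```

```text
t 23.8 [ 0.4995 -0.2309  0.1455] yaw 4.9 zaxis [ 0.     0.001 -1.   ] q7 0.16
[ 0.491 -0.152  0.266]
```

View pics/w7.png

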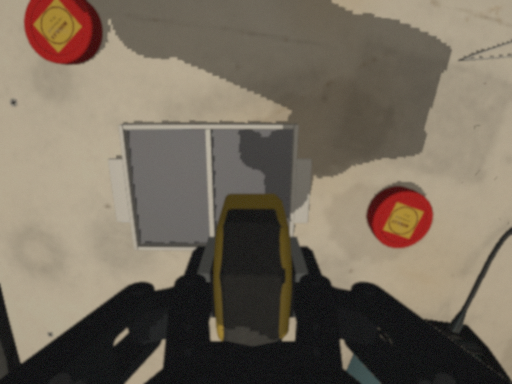

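The tape measure is held over the right-hand (far) pocket, which lies between columns 212 and 294. The tray edges are square to the jaws. A quick numeric check, then lower.

```bash
python3 - <<'E'
from h import *
c=bot.read_camera("wrist")
p=cast(c,[(210,126),(296,126),(124,126),(212,245),(137,246)],.012)[:,:2];print(p.round(4))
u=np.array([np.cos(np.radians(4.7)),np.sin(np.radians(4.7))]);v=np.array([-u[1],u[0]])
far=(p[0]+p[1])/2;near=(p[0]+p[2])/2
print("far",(far-.057*v).round(4),"near",(near-.057*v).round(4),"len y",(p[0]-p[3])@v)
E
```

```text
[[ 0.458  -0.1775]
 [ 0.5293 -0.1714]
 [ 0.3855 -0.1831]
 [ 0.4647 -0.2873]
 [ 0.3932 -0.295 ]]
far [ 0.4983 -0.2313] near [ 0.4265 -0.2371] len y 0.10992088296639944
```

Request:
jog_arm(
  deltas=[
    [0,0,-0.03,0,0,0,0.1],
    [0,0,-0.03,0,0,0,0.1],
    [0,0,-0.02,0,0,0,0.1],
    [0,0,-0.01,0,0,0,0.1],
    [0,0,-0.003,0,0,0,0.1],
    [0,0,0,0,0,0,0.1],
    [0,0,0,0,0,0,0.1],
  ],
)

```text
t: 24.6
eef_pos: [0.5002, -0.2321, 0.0532]
tool_rot: [0.001, 0.676, 0.737, 0.0]
contact_force: [-0.3, 0.2, -2.1]
gripper_width: 0.368
grasp_force: 40.1
```

Request:
jog_arm(
  deltas=[
    [0,0,-0.004,0,0,0,0.1],
    [0,0,-0.002,0,0,0,0.1],
    [0,0,0,0,0,0,0.1],
    [0,0,-0.001,0,0,0,0.1],
    [0,0,0,0,0,0,0.1],
  ],
)

```text
t: 25.1
eef_pos: [0.4993, -0.2321, 0.0453]
tool_rot: [0.0, 0.676, 0.736, -0.0]
contact_force: [-0.5, -1.1, -1.9]
gripper_width: 0.37
grasp_force: 40.4
```

Request:
jog_arm(
  deltas=[
    [0,0,-0.0015,0,0,0,0.1],
    [0,0,0,0,0,0,0.1],
  ],
)

```text
t: 25.3
eef_pos: [0.4994, -0.2322, 0.0451]
tool_rot: [0.0, 0.676, 0.736, -0.0]
contact_force: [-5.8, 1.2, 15.5]
gripper_width: 0.368
grasp_force: 42.2
```

Request:
jog_arm(
  deltas=[
    [0,0,0,0,0,0,0.6],
    [0,0,0,0,0,0,0.6],
    [0,0,0,0,0,0,0.6],
    [0,0,0.015,0,0,0,0.6],
    [0,0,0.03,0,0,0,0.6],
    [0,0,0.03,0,0,0,0.6],
    [0,0,0.03,0,0,0,1],
    [0,0.015,0.025,0,0,0,1],
    [0.007,0.035,0,0,0,0,1],
    [0.008,0.035,0,0,0,0,1],
  ],
)

```text
t: 26.3
eef_pos: [0.5149, -0.147, 0.1758]
tool_rot: [0.001, 0.677, 0.736, 0.001]
contact_force: [-0.2, 0.5, 0.6]
gripper_width: 0.999
grasp_force: 0.0
```

Request:
jog_arm(
  deltas=[
    [0.008,0.035,0,0,0,0,1],
    [0.008,0.035,0,0,0,0,1],
    [0.008,0.035,0,0,0,0,1],
    [0.008,0.035,0,0,0,0,1],
    [0.008,0.035,0,0,0,0,1],
    [0.008,0.035,0,0,0,0,1],
    [0.012,0.05,0,0,0,0,1],
    [0,0,0,0,0,0,1],
    [0,0,0,0,0,0,1],
    [0,0,0,0,0,0,1],
  ],
)

```text
t: 27.3
eef_pos: [0.5739, 0.1104, 0.1739]
tool_rot: [0.0, 0.677, 0.736, -0.0]
contact_force: [-0.4, -0.6, -0.3]
gripper_width: 1.003
grasp_force: 0.0
```

```bash
python3 st.py w8;  python3 - <<'E'
from h import *
c=bot.read_camera("wrist");im=c["img"];g=cv2.cvtColor(im,cv2.COLOR_RGB2HSV).astype(int)
k=np.zeros(im.shape[:2]);m=(g[:,:,1]>85)&(g[:,:,0]<25)&(g[:,:,2]>60);k[100:260,190:320]=m[100:260,190:320]
for b in blobs(k,500): print(cv2.boundingRect(b),*rect(c,b,.04))
E
```

```text
t 27.3 [0.5739 0.1104 0.1739] yaw 4.8 zaxis [-0.    -0.001 -1.   ] q7 -0.48
[0.566 0.189 0.294]
(228, 132, 54, 106) [0.5752 0.1123] [np.float32(0.0431), np.float32(0.0968)] 98.0
```

View pics/w8.png

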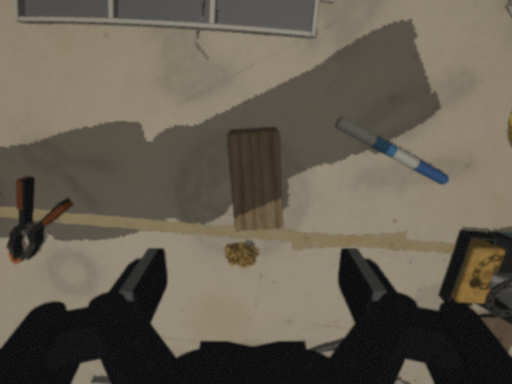

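The block's top is at columns 228–282, rows 128–230, about 3° off the jaws. The pen and the crumb are clear of the fingers.

Request:
jog_arm(
  deltas=[
    [0.001,0.002,-0.02,0,0,0.05,1],
    [0,0,-0.03,0,0,0,1],
    [0,0,-0.03,0,0,0,1],
    [0,0,-0.03,0,0,0,1],
    [0,0,-0.02,0,0,0,1],
    [0,0,-0.006,0,0,0,1],
    [0,0,0,0,0,0,1],
    [0,0,0,0,0,0,0.2],
    [0,0,0,0,0,0,0.2],
    [0,0,0,0,0,0,0.2],
  ],
)

```text
t: 28.4
eef_pos: [0.5758, 0.1137, 0.0389]
tool_rot: [0.001, 0.658, 0.753, 0.001]
contact_force: [-4.8, -2.4, 40.0]
gripper_width: 0.518
grasp_force: 38.1
```

Request:
jog_arm(
  deltas=[
    [0,0,0,0,0,0,0.2],
    [0,0,0,0,0,0,0.2],
    [0,0,0,0,0,0,0.2],
  ],
)

```text
t: 28.7
eef_pos: [0.576, 0.1138, 0.039]
tool_rot: [0.001, 0.658, 0.753, 0.001]
contact_force: [-0.7, -1.3, 6.4]
gripper_width: 0.518
grasp_force: 42.0
```

Request:
jog_arm(
  deltas=[
    [0,0,0.015,0,0,0,0.2],
    [0,0,0.03,0,0,0,0.2],
    [0,0,0.03,0,0,0,0.2],
    [-0.008,-0.02,0.03,0,0,0,0.2],
    [-0.014,-0.034,0.005,0,0,-0.026,0.2],
    [-0.014,-0.034,0,0,0,-0.026,0.2],
    [-0.014,-0.034,0,0,0,0,0.2],
    [-0.014,-0.034,0,0,0,0,0.2],
    [-0.014,-0.034,0,0,0,0,0.2],
    [-0.014,-0.034,0,0,0,0,0.2],
  ],
)

```text
t: 29.7
eef_pos: [0.4822, -0.1116, 0.1486]
tool_rot: [0.0, 0.677, 0.736, 0.0]
contact_force: [0.6, -0.1, -0.2]
gripper_width: 0.52
grasp_force: 41.3
```

Request:
jog_arm(
  deltas=[
    [-0.014,-0.034,0,0,0,0,0.2],
    [-0.014,-0.034,0,0,0,0,0.2],
    [-0.015,-0.03,0,0,0,0,0.2],
    [-0.016,-0.03,0,0,0,0,0.2],
    [0,0,0,0,0,0,0.2],
    [0,0,0,0,0,0,0.2],
    [0,0,0,0,0,0,0.2],
  ],
)

```text
t: 30.4
eef_pos: [0.4245, -0.2374, 0.1482]
tool_rot: [0.0, 0.677, 0.736, 0.0]
contact_force: [0.4, -0.2, -1.4]
gripper_width: 0.517
grasp_force: 41.2
```

```bash
python3 st.py w9
```

```text
t 30.4 [ 0.4245 -0.2374  0.1482] yaw 4.8 zaxis [ 0.001  0.    -1.   ] q7 0.24
[ 0.416 -0.159  0.269]
```

View pics/w9.png

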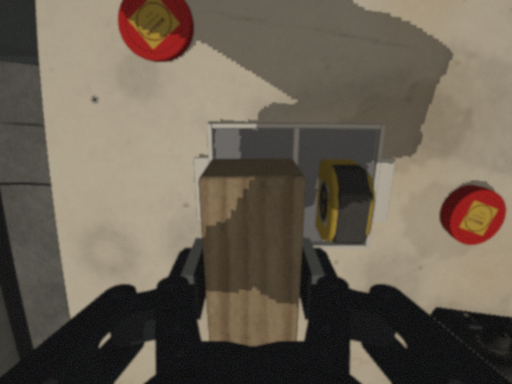

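The block is centred over the left pocket (columns 211–296). The tape measure stands in the right one at (345,200).

Request:
jog_arm(
  deltas=[
    [0,0,-0.03,0,0,0,0.2],
    [0,0,-0.03,0,0,0,0.2],
    [0,0,-0.025,0,0,0,0.2],
    [0,0,-0.01,0,0,0,0.2],
    [0,0,-0.005,0,0,0,0.2],
    [0,0,-0.003,0,0,0,0.2],
    [0,0,0,0,0,0,0.2],
    [0,0,0,0,0,0,0.2],
  ],
)

```text
t: 31.25
eef_pos: [0.4246, -0.2387, 0.0455]
tool_rot: [0.001, 0.677, 0.736, 0.0]
contact_force: [0.3, -0.3, -1.0]
gripper_width: 0.519
grasp_force: 41.2
```

Request:
jog_arm(
  deltas=[
    [0,0,-0.0015,0,0,0,0.2],
    [0,0,0,0,0,0,0.2],
  ],
)

```text
t: 31.45
eef_pos: [0.4241, -0.2386, 0.0435]
tool_rot: [0.0, 0.677, 0.736, 0.0]
contact_force: [-0.3, -0.0, -1.6]
gripper_width: 0.517
grasp_force: 41.2
```

Request:
jog_arm(
  deltas=[
    [0,0,-0.0015,0,0,0,0.2],
    [0,0,0,0,0,0,0.2],
  ],
)

```text
t: 31.65
eef_pos: [0.4241, -0.2387, 0.0429]
tool_rot: [0.0, 0.677, 0.736, -0.0]
contact_force: [-5.3, 1.6, 15.8]
gripper_width: 0.518
grasp_force: 43.2
```

Request:
jog_arm(
  deltas=[
    [0,0,0,0,0,0,0.63],
    [0,0,0,0,0,0,0.63],
    [0,0,0,0,0,0,0.63],
    [0,0,0.015,0,0,0,0.63],
    [0,0,0.03,0,0,0,0.63],
    [0,0,0.03,0,0,0,0.63],
    [0,0,0.03,0,0,0,0.63],
    [0,0.03,0.03,0,0,0,0.63],
    [0,0.04,0.03,0,0,0,0.63],
    [0.01,0.04,0,0,0,0,0.63],
  ],
)

```text
t: 32.65
eef_pos: [0.4352, -0.1281, 0.21]
tool_rot: [0.003, 0.678, 0.735, 0.001]
contact_force: [0.6, 0.2, -0.2]
gripper_width: 0.628
grasp_force: 0.0
```

Request:
jog_arm(
  deltas=[
    [0.01,0.04,0,0,0,0,0.63],
    [0.01,0.04,0,0,0,0,0.63],
    [0.01,0.04,0,0,0,0,0.63],
    [0.01,0.03,0,0,0,0,0.63],
    [0,0,0,0,0,0,0.63],
    [0,0,0,0,0,0,0.63],
  ],
)

```text
t: 33.25
eef_pos: [0.4738, 0.0221, 0.2064]
tool_rot: [-0.0, 0.676, 0.736, -0.0]
contact_force: [0.9, -0.7, 0.5]
gripper_width: 0.631
grasp_force: 0.0
```

```bash
python3 - <<'E'
from h import *
t=bot.read_camera("top")["img"][:,:,::-1]; s=bot.read_camera("scene")["img"][:,:,::-1]
f=lambda a:cv2.resize(a,(400,300),interpolation=cv2.INTER_CUBIC)
cv2.imwrite("pics/fin.png",np.vstack([np.hstack([f(t[140:272,90:266]),f(t[160:256,310:438])]),np.hstack([f(s[195:300,135:275]),f(s[130:205,285:385])])]))
print(bot.get_obs()["t"])
E
```

```text
33.35
```

View pics/fin.png

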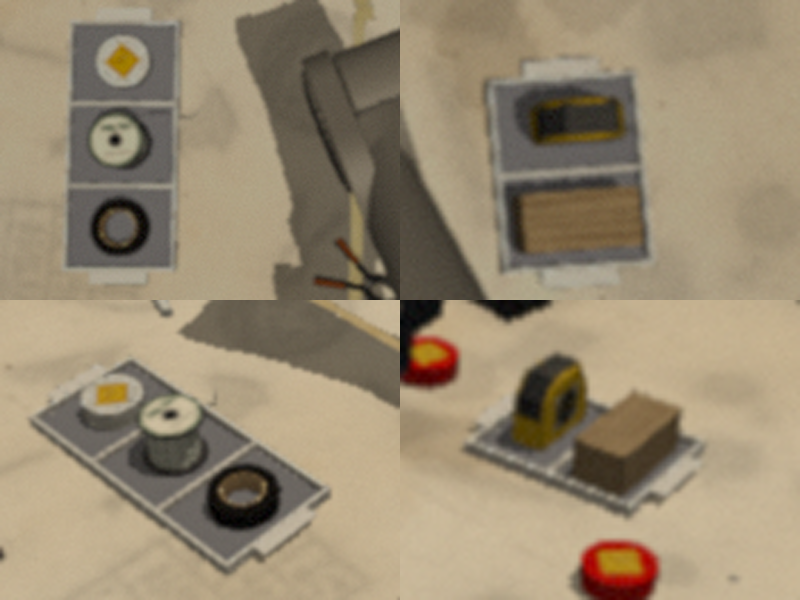

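All five items sit upright, one in each pocket. The tin (122,62), spool (117,140) and black tape (120,227) are in the three-pocket tray. The tape measure (577,120) and block (580,220) are in the two-pocket tray. The arm is clear, so I'm handing in.

```bash
python3 -c "
from station import bot
print(bot.hand_in())"
```

```text
the job is handed in; nothing more can be done
None
```

I made up both kits and handed the job in at about 33 s; the final pictures show every item upright, one to a pocket, with the spool in the middle pocket and the arm clear.

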